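# Hold the matching cover plate over the opened tube mixer for screwing down

## Robot

A 6-joint arm with a two-finger parallel gripper is mounted at the origin on a cart in front of the work surface, level with it; the furniture and walls round the work are solid. World frame = base frame: x ahead of the robot, y to its left, z up, the work surface at z = 0. Lengths are in m, angles in rad, forces in N, time in s.
With the tool pointing down it reaches from about 0.35 to 0.775 m from the base axis. Payload 7.3 kg.
Tool frame: the origin (TCP) lies midway between the tips of the shut fingers; the grasp point (between the pads) lies 19 mm behind it (robot.grasp_offset is the distance from the TCP to the grasp point, in m); z points along the fingers, y is the direction in which the jaws open and shut (so a half turn about z gives the same grasp; the last joint's range is limited). The gripper opens to 92 mm and grips with 3 to 60 N. Pads are 19 mm wide; open, the fingers measure 130 mm over their backs; the gripper's body (75 mm by 190 mm) begins 47 mm behind the grasp point.
Start: joints at [-0.146, 0.342, 1.524, -0, 1.275, -0.146], TCP at [0.525, 0, 0.227] pointing down, gripper open.
Joint ranges: [-2.53, 2.53], [-0.77, 2.02], [0.04, 2.7], [-1, 4.14], [0.28, 2.66], [-3.11, 3.11]. Speed limits (rad/s): [2.57, 2.57, 3.14, 3.14, 3.14, 3.14].

## Interface

Orientations are given as a rotation vector (axis times angle).
In Python, from plant import robot gives the robot as it stands. The module is installed in compiled form; this text tells all that it offers.
- The arm moves only by the tool move_arm, never from a script. Its argument "steps" is a list of rows, each a list of 3 entries, a list of its own where there are three numbers: the finger opening in mm, from 0 to 91.8, then the shift along the world's x, y, z in mm, then the turn, a rotation vector about the world's x, y, z in degrees. A call has 1 to 20 rows; each row is the pose to reach, as a shift and turn from the pose measured when the call began; what a row does not reach only later rows make up. A row lasts 1/10 s, in which the tool goes at most 50 mm and 8.59 degrees, less where a joint would pass 70% of its speed; a pose out of reach is approached as far as the arm can. A call with a gripper value outside its range is refused whole. The fingers move at their own pace and stop on an object; the grip force is fixed at half the most. Time passes only in rows, so rows that repeat a pose let the fingers close. It gives the time, the measured TCP pose, the force and the opening at its end, in the units of the state.
- robot.get_obs(): the state, without advancing time (a new reading comes with each control period).
- robot.get_image(name): name is "scene" or "side" or "wrist"; returns a dict with "frame" (420x560x3 uint8, red, green, blue), "vfov" (degrees; the focal length in pixels is half the picture's height over the tangent of half this angle, whatever the lens; pixels are square), "cx", "cy" (the principal point, pixels), "R" (3x3) and "t" (3): a world point X has camera coordinates R X + t; the wrist camera has in their place "hand_eye" (4x4, takes a point from camera to tool coordinates, whose origin is the TCP and whose axes are the flange's). Camera axes: x right, y down, z forward; pixel columns grow to the right and rows downward; lengths in m; the calibration is good to about 2 mm. The wrist camera is an equidistant fisheye: a pixel r from the principal point sees the ray r / f radians off the axis. A picture is of the moment at which its call begins: read the wrist's pose just before it. There is no depth.
- robot.hand_in(): hands the job in, once; it reports no verdict.
Trained networks look in a picture, given as the dict that the camera call returned (one of the last four; its "shot" number tells which), for a name from the list of things; names that differ only in an ending like _2 or _b are one class to them, and where a whole thing is asked for, a point or a joint stands for the part that bears it (a point fixed in the world has none). Each returns a list of dicts, best first, with "score" (0 to 1); they miss things now and then, are a little off and sometimes report something else, mostly with a low value. They report only what shows in the picture. A call takes as long as a camera call.
- robot.recognise(thing, picture): "position" ([column, row] in pixels, amid what is visible of it).
- robot.spot_point(thing, picture): "position" ([column, row] in pixels: a listed point, or the origin of a listed thing).
The state is a dict: "clock": time; "q": joint angles; "qvel": joint speeds; "joint_efforts": joint torques, N m; "position": TCP position; "eef_rot": TCP orientation; "ft_force": force on the tool from outside, world axes, zero at the start; "ft_torque": the same for the moment, N m; "finger_gap": finger opening in m.
Only numpy, scipy, OpenCV 4.12 (cv2) and the standard library are available. Lean on these libraries where they do the work, as an engineer would, in place of code of your own. Each camera call takes 0.05 s, during which the arm holds its last target. There are 200 camera calls.

## Task

The tube mixer standing on the blue mat is to be closed next: see whether it has three or four threaded holes, and by its collar pick up the cover plate with the same hole pattern, leaving the other plate and the rest of the desk alone. Lower it from above, front to front, with the drive stud going into the collar's bore, and hold it level and still about one centimetre above the mixer's rim, every screw hole over its threaded hole, so that I can slip in the gasket and start the screws. Finish while holding it there: do not let go, and do not bump or rest it on the mixer.

Things in the scene. Friction and masses are not known exactly. Their poses are not given: they have to be found in the camera images.
- mixer_three: fixed: squat white tube mixer without its cover, 104 (x) x 116 (y) mm, rim at z=62 mm; three brass threaded holes (5 mm bore) flush with the rim; in the middle a steel drive stud, 10 mm thick, rises 14 mm above the rim. Origin: centre of its underside, on the desk; x from its front (grey panel, black knob) to its rear, y to its left, z up. It is either on the blue mat or parked to its left, farther back
- cover_three: loose flat metal cover 104 (x) x 116 (y) x 5 mm, 0.14-0.28 kg, lying right way up; three 9 mm screw holes. On its middle a black square collar to grip, 34 x 34 mm, sides along x and y, 5 to 35 mm above the underside, with a 22 mm bore right through for the stud. Green lamp window at the front edge (-x). Origin: centre of the underside; axes parallel to the mixer's when fitted
- mixer_three_thread_front_left (a point): centre of the mouth of this threaded hole, at x=-38 y=+42 z=62 mm in the frame of mixer_three
- cover_three_hole_front_left (a point): centre of this screw hole on the underside of the plate, at x=-38 y=+42 z=0 mm in the frame of cover_three; belongs over mixer_three_thread_front_left
- mixer_three_thread_front_right (a point): centre of the mouth of this threaded hole, at x=-38 y=-42 z=62 mm in the frame of mixer_three
- cover_three_hole_front_right (a point): centre of this screw hole on the underside of the plate, at x=-38 y=-42 z=0 mm in the frame of cover_three; belongs over mixer_three_thread_front_right
- mixer_three_thread_rear (a point): centre of the mouth of this threaded hole, at x=+38 y=0 z=62 mm in the frame of mixer_three
- cover_three_hole_rear (a point): centre of this screw hole on the underside of the plate, at x=+38 y=0 z=0 mm in the frame of cover_three; belongs over mixer_three_thread_rear
- mixer_four: fixed: squat white tube mixer without its cover, 104 (x) x 116 (y) mm, rim at z=62 mm; four brass threaded holes (5 mm bore) flush with the rim; in the middle a steel drive stud, 10 mm thick, rises 14 mm above the rim. Origin: centre of its underside, on the desk; x from its front (grey panel, black knob) to its rear, y to its left, z up. It is either on the blue mat or parked to its left, farther back
- cover_four: loose flat metal cover 104 (x) x 116 (y) x 5 mm, 0.14-0.28 kg, lying right way up; four 9 mm screw holes. On its middle a black square collar to grip, 34 x 34 mm, sides along x and y, 5 to 35 mm above the underside, with a 22 mm bore right through for the stud. Green lamp window at the front edge (-x). Origin: centre of the underside; axes parallel to the mixer's when fitted
- mixer_four_thread_front_left (a point): centre of the mouth of this threaded hole, at x=-38 y=+26 z=62 mm in the frame of mixer_four
- cover_four_hole_front_left (a point): centre of this screw hole on the underside of the plate, at x=-38 y=+26 z=0 mm in the frame of cover_four; belongs over mixer_four_thread_front_left
- mixer_four_thread_front_right (a point): centre of the mouth of this threaded hole, at x=-38 y=-26 z=62 mm in the frame of mixer_four
- cover_four_hole_front_right (a point): centre of this screw hole on the underside of the plate, at x=-38 y=-26 z=0 mm in the frame of cover_four; belongs over mixer_four_thread_front_right
- mixer_four_thread_rear_left (a point): centre of the mouth of this threaded hole, at x=+38 y=+44 z=62 mm in the frame of mixer_four
- cover_four_hole_rear_left (a point): centre of this screw hole on the underside of the plate, at x=+38 y=+44 z=0 mm in the frame of cover_four; belongs over mixer_four_thread_rear_left
- mixer_four_thread_rear_right (a point): centre of the mouth of this threaded hole, at x=+38 y=-44 z=62 mm in the frame of mixer_four
- cover_four_hole_rear_right (a point): centre of this screw hole on the underside of the plate, at x=+38 y=-44 z=0 mm in the frame of cover_four; belongs over mixer_four_thread_rear_right
- mat: fixed: thin blue service mat, 240 x 220 x 1 mm; origin at its centre on the desk. The mixer that is on it stands within 30 mm of its centre
- screwdriver: loose bystander: screwdriver lying on the desk to the right of and behind the mat, 200 mm long, 26 mm thick, red handle; origin on the desk under its middle
- reagent_amber: loose bystander: brown reagent bottle with black cap, 40 mm wide, 83 mm high, at the back; origin at its foot
- reagent_white: loose bystander: white reagent bottle with blue cap, 40 mm wide, 83 mm high, at the back; origin at its foot
- sample_cup: loose bystander: clear sample cup with yellow lid, 41 mm wide, 50 mm high, at the back; origin at its foot
- label_roll: loose bystander: white roll of labels standing flat, 49 mm wide, 25 mm high, near the front edge of the desk; origin on its underside

How it is judged:
By the outcome, as a careful person would: the job done as asked, in the order asked, and still so for the second after the job is handed in, while the arm keeps its last pose, push and grip.
It also fails if it takes over 38 s, if anything falls off the work surface, if the arm or the gripper's body presses on something with over 40 N, if the wrist force passes 120 N, or if a joint passes its speed limit or range.

## Working session

There is one attempt and no reset: what is moved stays moved. The work goes in short steps, Python scripts to look and compute and a tool call to move; the robot and the scene stay as the last step left them, time stands still between calls to the robot, and variables do not carry over. Pictures are saved under pics/ and viewed, about 8 in all and at most 12, crops included, and the job is handed in when it is done.

Besides the shell and the picture viewer there is one more tool, called after ">>>" as name(argument=value, ...) on one line, values as JSON. move_arm: Moves the arm, as the interface text tells. Its arguments: {"type":"object","properties":{"steps":{"type":"array"}},"required":["steps"]}

```bash
mkdir -p pics; cat > h.py <<'E'
import numpy as np, cv2
from scipy.spatial.transform import Rotation as Rn
from scipy.optimize import least_squares
from plant import robot
def shot(n):
    o=robot.get_obs(); p=robot.get_image(n); p['obs']=o; p['name']=n; return p
def save(p,f): cv2.imwrite('pics/'+f,p['frame'][:,:,::-1])
def foc(p): return p['frame'].shape[0]/2/np.tan(np.radians(p['vfov'])/2)
def ray(p,uv):
    x=(uv[0]-p['cx'])/foc(p); y=(uv[1]-p['cy'])/foc(p)
    if p['name']=='wrist':
        r=np.hypot(x,y); s=np.sin(r)/max(r,1e-9); d=np.array([x*s,y*s,np.cos(r)])
        H=np.array(p['hand_eye']); R=Rn.from_rotvec(p['obs']['eef_rot']).as_matrix()
        return np.array(p['obs']['position'])+R@H[:3,3], R@H[:3,:3]@d
    R=np.array(p['R']); return -R.T@np.array(p['t']), R.T@np.array([x,y,1])
def onz(p,uv,z):
    o,d=ray(p,uv); return o+d*(z-o[2])/d[2]
def pix(p,X):
    X=np.asarray(X,float)
    if p['name']=='wrist':
        H=np.array(p['hand_eye']); R=Rn.from_rotvec(p['obs']['eef_rot']).as_matrix()
        c=R.T@(X-np.array(p['obs']['position'])); c=H[:3,:3].T@(c-H[:3,3])
        n=np.hypot(c[0],c[1]); k=np.arctan2(n,c[2])/max(n,1e-9)
        return np.array([p['cx'],p['cy']])+foc(p)*k*c[:2]
    c=np.array(p['R'])@X+np.array(p['t']); return np.array([p['cx'],p['cy']])+foc(p)*c[:2]/c[2]
HO={'three':{'front_left':(-38,42),'front_right':(-38,-42),'rear':(38,0)},
 'four':{'front_left':(-38,26),'front_right':(-38,-26),'rear_left':(38,44),'rear_right':(38,-44)}}
E
python3 - <<'E'
from h import *
for n in ['scene','side','wrist']:
    p=shot(n); save(p,n+'0.png'); print(n)
    for t in ['mixer_three','mixer_four','cover_three','cover_four']:
        z=.062 if 'mixer' in t else 0
        for d in robot.recognise(t,p)[:2]: print(t,'rec',round(d['score'],2),np.round(d['position']),np.round(onz(p,d['position'],z)[:2],3))
        w='thread' if 'mixer' in t else 'hole'
        for h in HO[t[6:]]:
            for d in robot.spot_point(f'{t}_{w}_{h}',p)[:2]: print('  ',h,round(d['score'],2),np.round(d['position'],1),np.round(onz(p,d['position'],z if z else .005)[:2],3))
print(robot.get_obs())
a=[cv2.imread(f'pics/{n}0.png') for n in('scene','side')]
cv2.imwrite('pics/m0.png',cv2.resize(np.vstack(a),(560,840))[:, :])
E
```

```text
scene
mixer_three rec 0.68 [295. 226.] [ 0.568 -0.082]
   front_left 0.8 [276.4 213.6] [ 0.551 -0.004]
   front_left 0.51 [291.5 232.1] [ 0.545 -0.103]
   front_right 0.62 [291.2 230. ] [ 0.549 -0.094]
   rear 0.7 [302.5 214.5] [ 0.617 -0.046]
mixer_four rec 0.55 [270. 168.] [0.665 0.252]
   front_left 0.88 [259.5 158.8] [0.664 0.331]
   front_right 0.82 [264.9 162.6] [0.668 0.295]
   rear_left 0.63 [280.5 151.6] [0.759 0.344]
   rear_right 0.7 [288.  165.7] [0.729 0.234]
   rear_right 0.61 [290.1 228.6] [ 0.55  -0.087]
cover_three rec 0.82 [298. 284.] [ 0.489 -0.233]
cover_three rec 0.61 [295. 226.] [ 0.611 -0.012]
   front_left 0.93 [278.6 276.3] [ 0.456 -0.188]
   front_right 0.59 [282.7 301.8] [ 0.422 -0.271]
   rear 0.61 [310.3 287.2] [ 0.509 -0.263]
cover_four rec 0.6 [208. 199.] [0.43  0.262]
cover_four rec 0.3 [294. 226.] [ 0.608 -0.013]
   front_left 0.94 [196.2 190.7] [0.411 0.325]
   front_right 0.73 [195.9 202.7] [0.384 0.254]
   front_right 0.52 [220.7 203. ] [0.456 0.211]
   rear_left 0.61 [215.6 188.2] [0.476 0.307]
   rear_left 0.54 [315.4 191.2] [0.773 0.118]
   rear
[... 1595 characters left out ...]
-0.037]
{'clock': 2.85, 'q': array([-1.46026020e-01,  3.42015908e-01,  1.52411042e+00, -5.90507731e-07,
        1.27539637e+00, -1.45998191e-01]), 'qvel': array([-1.09185312e-03,  8.99144988e-04, -7.72160050e-05, -1.20292658e-03,
       -5.57620094e-04, -2.40617220e-04]), 'joint_efforts': array([-2.64237249e-03, -4.31130230e+01, -2.44477665e+01,  7.15581095e-02,
        4.83311818e-02,  3.19299591e-05]), 'position': array([5.25015246e-01, 6.17437571e-06, 2.26728601e-01]), 'eef_rot': array([2.22143225e+00, 2.22137081e+00, 6.48603762e-05]), 'ft_force': array([-0.71092352,  0.7068518 , -0.2656639 ]), 'ft_torque': array([ 0.033467  ,  0.022749  , -0.01552839]), 'finger_gap': 0.09131834410090227}
```

View pics/scene0.png

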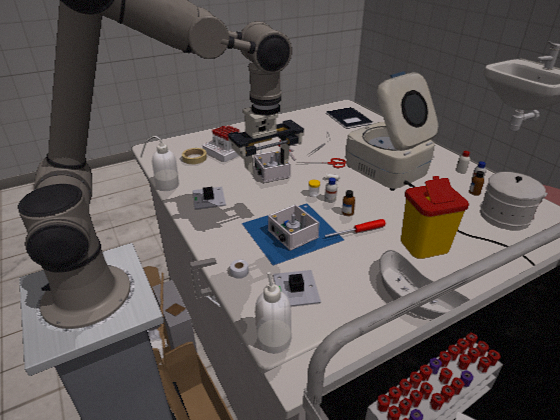

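View pics/wrist0.png

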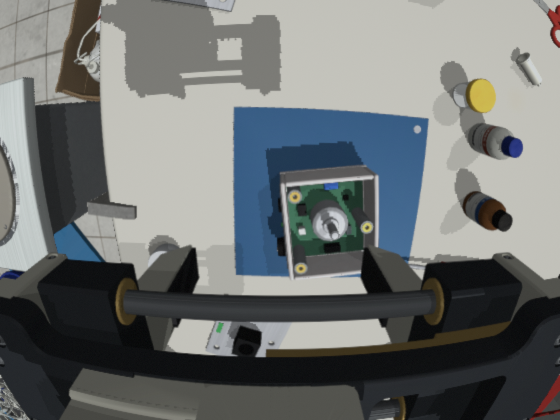

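The wrist picture shows the mixer on the mat with three brass holes, at about (294,197), (300,268) and (367,227), and its stud at (332,222). So it is mixer_three. The plate at the lower left (245,340) is probably cover_three, so I'll check it from closer.

>>> move_arm(steps=[[91, [-14, -50, 0], [0, 0, 0]], [91, [-28, -98, 0], [0, 0, 0]], [91, [-42, -146, 0], [0, 0, 0]], [91, [-55, -190, 0], [0, 0, 0]], [91, [-55, -190, 0], [0, 0, 0]], [91, [-55, -190, 0], [0, 0, 0]]])

```text
clock: 3.45
position: [0.4697, -0.1907, 0.2267]
eef_rot: [-2.224, -2.218, -0.001]
ft_force: [0.3, 0.4, 0.7]
finger_gap: 0.0908
```

```bash
cat >> h.py <<'E'
def fit(P,kind):
    # P: {hole:(x,y)} world -> x,y,yaw
    K=list(P); A=np.array([HO[kind][k] for k in K])/1000; B=np.array([P[k] for k in K])
    f=lambda v:(np.c_[A[:,0]*np.cos(v[2])-A[:,1]*np.sin(v[2])+v[0],A[:,0]*np.sin(v[2])+A[:,1]*np.cos(v[2])+v[1]]-B).ravel()
    r=least_squares(f,[*B.mean(0),0]); return r.x,1000*f(r.x).reshape(-1,2)
E
python3 - <<'E'
from h import *
p=shot('wrist'); save(p,'w1.png'); print(p['obs']['position'],p['obs']['clock'])
P={}
for h in HO['three']:
    d=robot.spot_point('cover_three_hole_'+h,p)[:2]
    for e in d: print(h,e['score'],e['position'],onz(p,e['position'],.005))
    if d: P[h]=onz(p,d[0]['position'],.005)[:2]
print(P and fit(P,'three'))
for e in robot.recognise('cover_four',p): print(e)
E
```

```text
[ 0.46970082 -0.19072367  0.22666884] 3.45
front_left 0.57 [265.1, 177.4] [ 0.45184777 -0.19186031  0.005     ]
front_left 0.33 [283.2, 216.1] [ 0.47348302 -0.24084989  0.005     ]
front_right 0.6 [245.4, 233.9] [ 0.42568767 -0.26465849  0.005     ]
rear 0.83 [312.6, 227.7] [ 0.51045751 -0.25645724  0.005     ]
(array([ 0.47451354, -0.24213532, -0.36122345]), array([[ 1.96169464,  2.44444863],
       [-1.56540159, -3.33644735],
       [-0.39629305,  0.89199872]]))
```

View pics/w1.png

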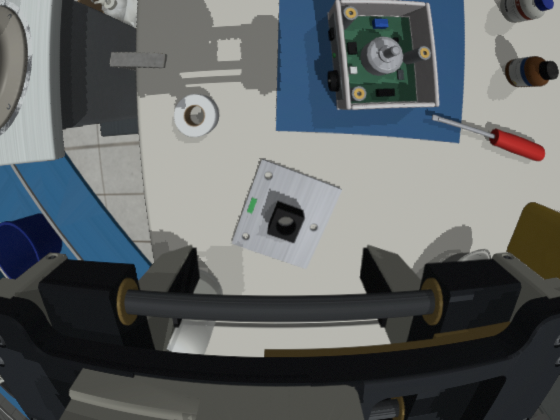

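cover_three lies at about (285,215), with its holes at (268,175), (246,237) and (314,227) and the lamp at (252,206). To leave the rear hole clear, I want to grip across the collar's y sides. First I'll check how close the wash bottle is.

```bash
python3 - <<'E'
from h import *
p=shot('scene')
for uv in [(257,335),(275,350),(291,335)]: print(onz(p,uv,0))
print(onz(p,(275,285),.15))
p=shot('wrist')
P={h:onz(p,robot.spot_point('mixer_three_thread_'+h,p)[0]['position'],.062)[:2] for h in HO['three']}
print(fit(P,'three'), p['hand_eye'])
E
```

```text
[ 0.3229327  -0.32625515  0.        ]
[ 0.33967354 -0.38200451  0.        ]
[ 3.91133884e-01 -3.64422774e-01  1.11022302e-16]
[ 0.36512199 -0.33799452  0.15      ]
(array([ 0.57957507, -0.04613077,  0.07833397]), array([[-0.41872224,  2.76589069],
       [ 2.27527463, -1.30809672],
       [-1.85655239, -1.45779397]])) [[ 6.80567541e-05 -9.51933387e-01 -3.06305113e-01  8.35418643e-02]
 [ 9.99999983e-01  1.24509093e-05  1.83491279e-04 -9.53289539e-04]
 [-1.70857697e-04 -3.06305120e-01  9.51933372e-01 -1.57458126e-01]
 [ 0.00000000e+00  0.00000000e+00  0.00000000e+00  1.00000000e+00]]
```

View pics/side0.png

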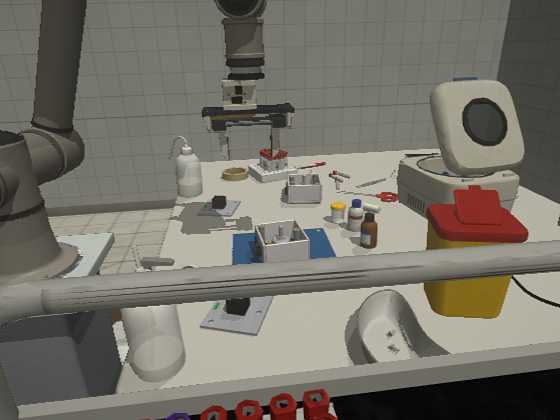

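>>> move_arm(steps=[[91, [2, -20, 0], [0, 0, 8.5]], [91, [5, -40, 0], [0, 0, 17]], [91, [5, -51, 0], [0, 0, 25.5]], [91, [5, -51, -10], [0, 0, 34]], [91, [5, -51, -30], [0, 0, 42.5]], [91, [5, -51, -50], [0, 0, 51]], [91, [5, -51, -75], [0, 0, 59.5]], [91, [5, -51, -85], [0, 0, 68]], [91, [5, -51, -85], [0, 0, 69.3]], [91, [5, -51, -85], [0, 0, 69.3]]])

```text
clock: 4.95
position: [0.4755, -0.2405, 0.1422]
eef_rot: [0.567, 3.09, -0.0]
ft_force: [0.0, 0.8, 0.0]
finger_gap: 0.0911
```

```bash
python3 - <<'E'
from h import *
p=shot('side')
for uv in [(131,365),(184,348),(158,378)]: print(onz(p,uv,0))
p=shot('wrist'); save(p,'w2.png'); print(p['obs']['position'],p['obs']['clock'],p['obs']['q'])
P={}
for h in HO['three']:
    d=robot.spot_point('cover_three_hole_'+h,p)[:2]
    for e in d: print(h,e['score'],e['position'],onz(p,e['position'],.005))
    if d: P[h]=onz(p,d[0]['position'],.005)[:2]
print(P and fit(P,'three'))
E
```

```text
[ 0.3060786  -0.35299608  0.        ]
[ 0.38476504 -0.32806458  0.        ]
[ 0.3520923  -0.38603997  0.        ]
[ 0.47569308 -0.24066129  0.14253509] 5.0 [-6.12273717e-01  4.38261799e-01  1.62562203e+00  1.83343750e-04
  1.07641488e+00 -1.81978438e+00]
front_left 0.89 [319.3, 155.1] [ 0.45193562 -0.19258529  0.005     ]
front_left 0.54 [527.7, 191.8] [0.57176116 0.03448293 0.005     ]
front_right 0.81 [233.9, 154.9] [ 0.42381371 -0.2658318   0.005     ]
rear 0.91 [275.9, 231.5] [ 0.50806778 -0.25677504  0.005     ]
(array([ 0.47307873, -0.24298588, -0.37068065]), array([[ 0.93852744,  2.51231664],
       [-1.36855064, -2.535985  ],
       [ 0.43002321,  0.02366836]]))
```

View pics/w2.png

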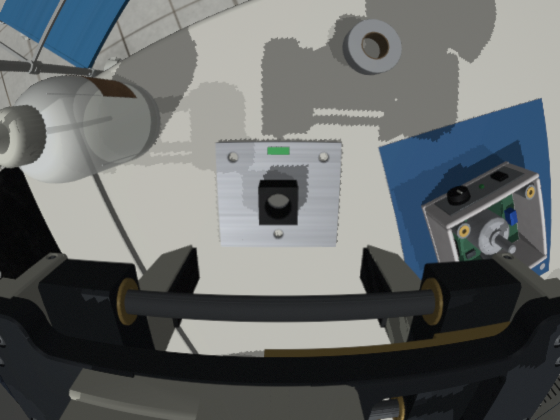

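```bash
python3 - <<'E'
from h import *
p=shot('wrist')
P={h:onz(p,uv,.005)[:2] for h,uv in zip(HO['three'],[(323.5,156.5),(233.5,156.5),(278.5,233.5)])}
v,r=fit(P,'three');print(v,np.degrees(v[2]),r)
for uv in [(158,110),(150,140),(152,80)]: print(onz(p,uv,0.01), onz(p,uv,.05))
o=robot.get_obs(); R=Rn.from_rotvec(o['eef_rot']).as_matrix(); print(o['position'],R[:,1],R[:,2],np.degrees(np.arctan2(R[1,1],R[0,1])))
# bottle clearance to body rectangle
c=v[:2]; 
for uv in [(158,110),(150,140),(152,80),(157,125)]:
    b=onz(p,uv,.03)[:2]-c; a=R[:2,1]; print('along',b@a,'across',b@np.array([-a[1],a[0]]))
E
```

```text
[ 0.47523069 -0.24159444 -0.36191194] -20.736026983039025 [[ 0.26495367  0.53330081]
 [-0.16855359 -0.5770854 ]
 [-0.09640003  0.04378456]]
[ 0.35698745 -0.31526749  0.01      ] [ 0.36242619 -0.30086378  0.05      ]
[ 0.37940222 -0.33419959  0.01      ] [ 0.38174784 -0.31718333  0.05      ]
[ 0.32838497 -0.30998116  0.01      ] [ 0.33777071 -0.29630693  0.05      ]
[ 0.47546841 -0.2406084   0.14238755] [ 3.53521505e-01  9.35426384e-01 -1.62790869e-04] [ 1.04484612e-03 -5.68902414e-04 -9.99999292e-01] 69.29714170319392
along -0.1030190851799265 across 0.08456507734485642
along -0.11212938743223337 across 0.05881329653580335
along -0.10782921420591346 across 0.11121441784841897
along -0.10460100814472588 across 0.07158349482692797
```

>>> move_arm(steps=[[91, [0, -1, -45], [0, 0, 0]], [91, [0, -1, -85], [0, 0, 0]], [91, [0, -1, -115], [0, 0, 0]], [91, [0, -1, -128], [0, 0, 0]], [91, [0, -1, -132], [0, 0, 0]], [91, [0, -1, -132], [0, 0, 0]], [0, [0, -1, -132], [0, 0, 0]], [0, [0, -1, -132], [0, 0, 0]], [0, [0, -1, -132], [0, 0, 0]], [0, [0, -1, -132], [0, 0, 0]], [0, [0, -1, -132], [0, 0, 0]], [0, [0, -1, -132], [0, 0, 0]], [0, [0, -1, -132], [0, 0, 0]], [0, [0, -1, -132], [0, 0, 0]]])

```text
clock: 6.65
position: [0.4754, -0.2416, 0.0103]
eef_rot: [0.564, 3.09, -0.001]
ft_force: [-1.2, 0.9, 0.6]
finger_gap: 0.0335
```

>>> move_arm(steps=[[0, [0, 0, 15], [0, 0, 0]], [0, [0, 0, 45], [0, 0, 0]], [0, [0, 0, 85], [0, 0, 0]], [0, [0, 0, 130], [0, 0, 0]], [0, [0, 0, 175], [0, 0, 0]], [0, [30, 27, 180], [0, 0, 5]], [0, [62, 55, 180], [0, 0, 10]], [0, [94, 84, 180], [0, 0, 15]], [0, [126, 113, 180], [0, 0, 20]], [0, [158, 141, 180], [0, 0, 25]], [0, [190, 170, 180], [0, 0, 25.5]], [0, [210, 190, 180], [0, 0, 25.5]], [0, [215, 192, 180], [0, 0, 25.5]], [0, [215, 192, 180], [0, 0, 25.5]], [0, [215, 192, 180], [0, 0, 25.5]]])

```text
clock: 8.15
position: [0.6897, -0.0506, 0.1899]
eef_rot: [0.13, -3.139, 0.0]
ft_force: [-0.2, -0.5, -1.5]
finger_gap: 0.0341
```

```bash
python3 - <<'E'
from h import *
p=shot('wrist'); save(p,'w3.png'); o=p['obs']; print(o['position'],o['clock'],o['finger_gap'],o['ft_force'])
R=Rn.from_rotvec(o['eef_rot']).as_matrix(); print(R[:,1],R[:,2],np.degrees(np.arctan2(R[1,1],R[0,1])))
P={}
for h in HO['three']:
    for e in robot.spot_point('mixer_three_thread_'+h,p)[:2]:
        print(h,e['score'],e['position'],onz(p,e['position'],.062)); P.setdefault(h,onz(p,e['position'],.062)[:2])
print(fit(P,'three'))
Q={}
for h in HO['three']:
    for e in robot.spot_point('cover_three_hole_'+h,p)[:2]:
        z=o['position'][2]-.0103+.005
        print(h,e['score'],e['position'],onz(p,e['position'],z)); Q.setdefault(h,onz(p,e['position'],z)[:2])
print(fit(Q,'three'))
E
```

```text
[ 0.68966535 -0.05057837  0.18991121] 8.15 0.03412901898169773 [-0.1943555  -0.47051247 -1.48518244]
[-8.28348434e-02  9.96563245e-01 -2.95709016e-04] [-2.98350510e-04 -3.21527818e-04 -9.99999904e-01] 94.75153159305016
front_left 0.8 [338.0, 40.2] [ 0.54165655 -0.0117144   0.062     ]
rear 0.76 [296.3, 119.2] [ 0.61605268 -0.04172402  0.062     ]
(array([ 0.58139875, -0.04756453,  0.12144766]), array([[-3.06617028,  1.23683484],
       [ 3.06617028, -1.23683484]]))
front_left 0.67 [556.6, 202.4] [0.63828602 0.14049023 0.18461121]
front_left 0.6 [354.5, 197.3] [ 0.64911299 -0.01372451  0.18461121]
front_right 0.87 [205.1, 191.5] [ 0.652499   -0.09272717  0.18461121]
rear 0.56 [276.9, 310.2] [ 0.7236639  -0.04900889  0.18461121]
(array([ 0.68384058, -0.0031963 , -0.22135789]), array([[ 17.70304208, -94.36825266],
       [-14.95252576,  56.89872738],
       [ -2.75051897,  37.46951327]]))
```

View pics/w3.png

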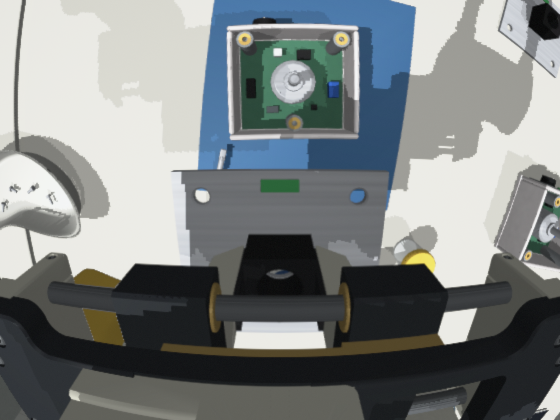

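```bash
cat >> h.py <<'E'
def brass(p,guesses,r=11):
    hsv=cv2.cvtColor(p['frame'],cv2.COLOR_RGB2HSV); out=[]
    for g in guesses:
        x,y=int(g[0]),int(g[1]); s=hsv[y-r:y+r+1,x-r:x+r+1]
        m=((s[...,0]>14)&(s[...,0]<33)&(s[...,1]>90)&(s[...,2]>50)).astype(np.uint8)
        pts=cv2.findNonZero(m); (c,rad)=cv2.minEnclosingCircle(pts); mm=pts.reshape(-1,2).mean(0)
        out.append((c[0]+x-r,c[1]+y-r)); print('brass',np.round(out[-1],1),round(rad,1),np.round(mm+[x-r,y-r],1),len(pts))
    return out
E
python3 - <<'E'
from h import *
p=shot('wrist'); o=p['obs']
b=brass(p,[(341,39),(245,39),(294,123)])
print(fit({h:onz(p,uv,.062)[:2] for h,uv in zip(HO['three'],b)},'three'))
z=o['position'][2]-.0103+.005
a,c=[onz(p,u,z)[:2] for u in((357.5,196),(202.5,196))]
print(a,c,(a+c)/2, np.linalg.norm(a-c)); v=np.radians(4.71)
for y in(42,-42): print('pred',o['position'][:2]+np.array([[np.cos(v),-np.sin(v)],[np.sin(v),np.cos(v)]])@[-.038,y/1000])
f=p['frame'][0:240,160:400]; cv2.imwrite('pics/c3.png',cv2.resize(f[:,:,::-1],None,fx=2.5,fy=2.5,interpolation=cv2.INTER_CUBIC))
E
```

```text
brass [340.7  38. ] 5.7 [340.7  37.9] 85
brass [244.1  38.2] 5.9 [244.  38.] 88
brass [293.7 121.8] 5.8 [293.7 121.8] 85
(array([ 0.58176988, -0.04699094,  0.09759882]), array([[-0.08323503,  0.14083326],
       [-0.15461796, -0.22326962],
       [ 0.23785299,  0.08243637]]))
[ 0.64881277 -0.01183337] [ 0.6556331  -0.09372003] [ 0.65222293 -0.0527767 ] 0.08217019342971703
pred [ 0.64890812 -0.01147032]
pred [ 0.65580557 -0.09518666]
```

View pics/c3.png

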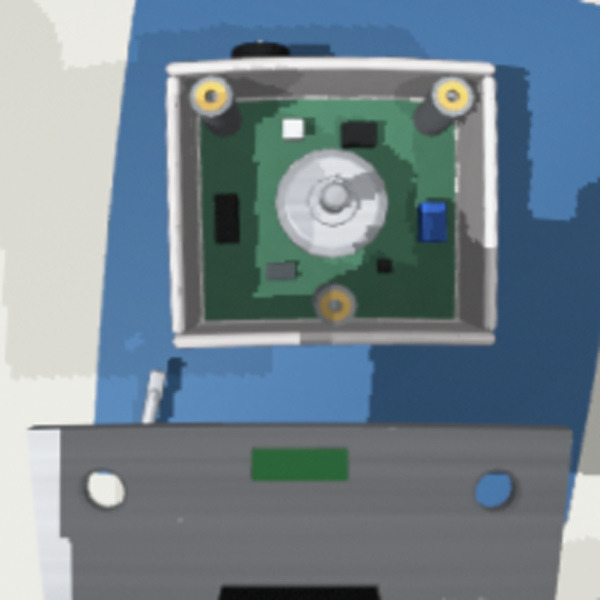

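>>> move_arm(steps=[[0, [-40, 1, 0], [0, 0, 0.9]], [0, [-80, 3, 0], [0, 0, 0.9]], [0, [-108, 3.6, -15], [0, 0, 0.9]], [0, [-108, 3.6, -45], [0, 0, 0.9]], [0, [-108, 3.6, -70], [0, 0, 0.9]], [0, [-108, 3.6, -77], [0, 0, 0.9]], [0, [-108, 3.6, -77], [0, 0, 0.9]], [0, [-108, 3.6, -77], [0, 0, 0.9]]])

```text
clock: 9.35
position: [0.5832, -0.0466, 0.1147]
eef_rot: [-0.155, 3.135, -0.001]
ft_force: [-0.0, -0.7, -1.4]
finger_gap: 0.0342
```

```bash
python3 - <<'E'
from h import *
p=shot('wrist'); o=p['obs']; print(o['position'],o['clock'],o['finger_gap'],o['ft_force'])
R=Rn.from_rotvec(o['eef_rot']).as_matrix(); print(R[:,1],R[:,2],np.degrees(np.arctan2(R[1,1],R[0,1])))
a=p['frame'][150:350,150:420]
s=shot('scene');u=pix(s,[.58,-.047,.08]).astype(int);t=shot('side');w=pix(t,[.58,-.047,.08]).astype(int)
cut=lambda q,c:cv2.resize(q['frame'][c[1]-35:c[1]+35,c[0]-48:c[0]+48],(400,290),interpolation=cv2.INTER_CUBIC)
im=np.vstack([cv2.resize(a,(800*3//4*4//4,444))[:, :600], np.zeros((0,600,3),np.uint8)])
im2=np.hstack([cut(s,u),cut(t,w)])
cv2.imwrite('pics/w4.png',np.vstack([cv2.resize(a,(400,296)),])[:,:,::-1])
full=np.vstack([np.hstack([cv2.resize(a,(400,296)),np.zeros((296,400,3),np.uint8)]),im2]); cv2.imwrite('pics/w4.png',full[:,:,::-1])
E
```

```text
[ 0.58315956 -0.04663114  0.11473886] 9.35 0.03416781997596677 [-0.03861812 -0.73020138 -1.37682995]
[-9.86603495e-02  9.95120844e-01 -8.00225547e-04] [ 3.12965732e-03 -4.93858056e-04 -9.99994981e-01] 95.66203448788862
```

View pics/w4.png

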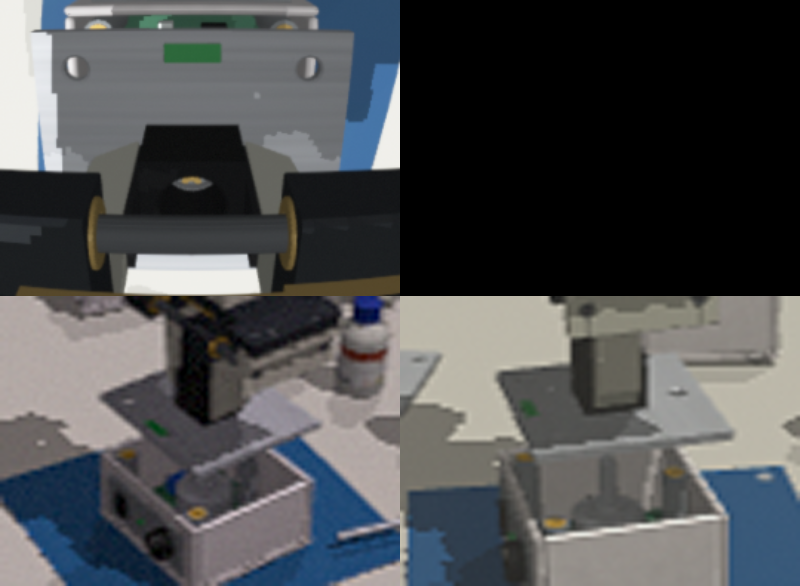

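The plate is level above the stud, with its lamp at the mixer's front. I'll make the small xy correction and lower it.

>>> move_arm(steps=[[0, [-1.4, -0.4, 0], [0, 0, 0]], [0, [-1.4, -0.4, -8], [0, 0, 0]], [0, [-1.4, -0.4, -16], [0, 0, 0]], [0, [-1.4, -0.4, -24], [0, 0, 0]], [0, [-1.4, -0.4, -30], [0, 0, 0]], [0, [-1.4, -0.4, -32.4], [0, 0, 0]], [0, [-1.4, -0.4, -32.4], [0, 0, 0]], [0, [-1.4, -0.4, -32.4], [0, 0, 0]], [0, [-1.4, -0.4, -32.4], [0, 0, 0]]])

```text
clock: 10.4
position: [0.582, -0.047, 0.0828]
eef_rot: [-0.155, 3.133, -0.002]
ft_force: [0.8, 0.5, -0.5]
finger_gap: 0.0336
```

```bash
python3 - <<'E'
from h import *
p=shot('wrist'); s=shot('scene'); t=shot('side'); o=robot.get_obs()
print(o['position'],o['clock'],o['finger_gap'],o['ft_force'],o['qvel'].max())
R=Rn.from_rotvec(o['eef_rot']).as_matrix(); print(R[:,1],R[:,2],np.degrees(np.arctan2(R[1,1],R[0,1])))
v=np.radians(np.degrees(np.arctan2(R[1,1],R[0,1]))-90.03)
M=np.array([[np.cos(v),-np.sin(v)],[np.sin(v),np.cos(v)]]); m=.0976
N=np.array([[np.cos(m),-np.sin(m)],[np.sin(m),np.cos(m)]])
zu=o['position'][2]-.0103; print('underside',zu)
for q in (p,s,t):
  for h,a in HO['three'].items():
    C=[*(o['position'][:2]+M@np.array(a)/1000),zu+.005]; T=[*(np.array([.5818,-.0470])+N@np.array(a)/1000),.062]
    e=robot.spot_point('cover_three_hole_'+h,q); g=robot.spot_point('mixer_three_thread_'+h,q)
    print(q['name'],h,'xy err mm',np.round((np.array(C)-T)[:2]*1000,1),'pred',np.round(pix(q,C),1),np.round(pix(q,T),1),'net',[(k['score'],k['position']) for k in e[:1]],[(k['score'],k['position']) for k in g[:1]])
a=p['frame'][150:350,150:420]
def cut(q):
    c=pix(q,[.58,-.047,.08]).astype(int); return cv2.resize(q['frame'][c[1]-35:c[1]+35,c[0]-48:c[0]+48],(400,290),interpolation=cv2.INTER_CUBIC)
full=np.vstack([np.hstack([cv2.resize(a,(400,290)),cut(s)]),np.hstack([cut(t),np.zeros((290,400,3),np.uint8)])]); cv2.imwrite('pics/w5.png',full[:,:,::-1])
E
```

```text
[ 0.58189306 -0.04702481  0.08279192] 10.55 0.033593321461185134 [-0.44941609  0.07658636 -3.078097  ] 0.0012262538557207743
[-0.09872548  0.99511406 -0.00113256] [ 4.22402567e-03 -7.19043693e-04 -9.99990820e-01] 95.66578619818037
underside 0.07249192138480683
wrist front_left xy err mm [ 0.1 -0.1] pred [358.2 196.1] [352.2 188.5] net [(0.79, [351.2, 194.8])] [(0.73, [349.5, 187.1])]
wrist front_right xy err mm [ 0.1 -0.1] pred [199.8 195.9] [206.1 188.2] net [(0.97, [203.5, 195.4])] [(0.93, [203.5, 185.2])]
wrist rear xy err mm [0.1 0. ] pred [278.9 315. ] [279.  300.8] net [] []
scene front_left xy err mm [ 0.1 -0.1] pred [273.9 211.3] [273.9 215.6] net [(0.96, [272.3, 212.3])] [(0.75, [270.1, 214.6])]
scene front_right xy err mm [ 0.1 -0.1] pred [290.6 225.5] [290.5 229.8] net [(0.78, [289.8, 223.9])] [(0.58, [289.7, 227.5])]
scene rear xy err mm [0.1 0. ] pred [303.  209.6] [302.8 213.8] net [(0.85, [302.0, 211.3])] [(0.6, [303.6, 211.8])]
side front_left xy err mm [ 0.1 -0.1] pred [260.2 218.5] [260.5 224.5] net [(0.68, [257.4, 218.5])] [(0.68, [261.1, 224.6])]
side front_right xy err mm [ 0.1 -0.1] pred [267.2 234. ] [267.4 240.4] net [(0.79, [268.0, 236.7])] [(0.59, [264.8, 241.2])]
side rear xy err mm [0.1 0. ] pred [296.2 222. ] [296.2 228.1] net [(0.65, [297.5, 226.6])] [(0.77, [294.5, 226.9])]
```

View pics/w5.png

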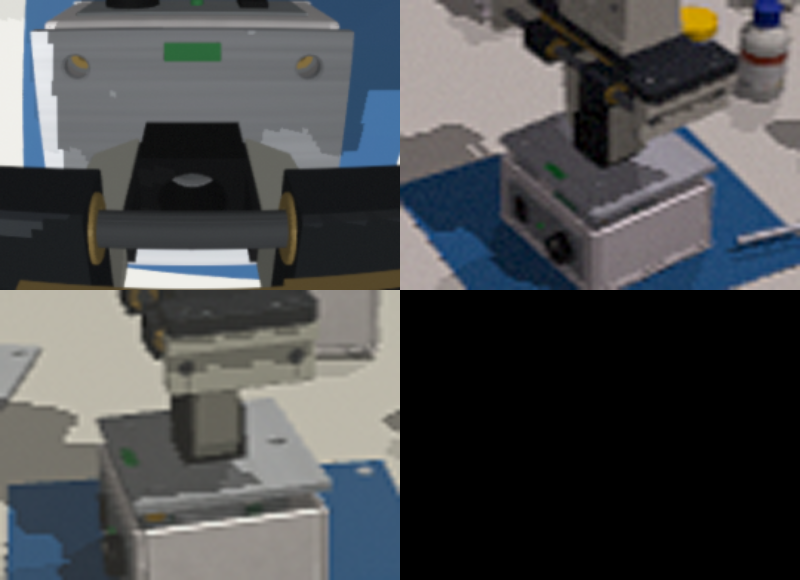

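>>> move_arm(steps=[[0, [0, -0.2, -0.4], [0.04, 0.24, -0.05]], [0, [0, -0.2, -0.4], [0.04, 0.24, -0.05]], [0, [0, -0.2, -0.4], [0.04, 0.24, -0.05]], [0, [0, -0.2, -0.4], [0.04, 0.24, -0.05]]])

```text
clock: 11.85
position: [0.5817, -0.0472, 0.0821]
eef_rot: [0.154, -3.137, -0.0]
ft_force: [0.8, -0.1, -1.2]
finger_gap: 0.0337
```

```bash
python3 - <<'E'
from h import *
p=shot('wrist'); t=shot('side'); o=robot.get_obs()
print(o['position'],o['clock'],o['finger_gap'],o['ft_force'])
R=Rn.from_rotvec(o['eef_rot']).as_matrix(); print(R[:,2],np.degrees(np.arctan2(R[1,1],R[0,1])))
print([pix(p,onz(p,u,.062)) for u in []])
a=cv2.resize(p['frame'][165:225,170:390],(800,218),interpolation=cv2.INTER_CUBIC)
c=pix(t,[.58,-.047,.08]).astype(int); b=cv2.resize(t['frame'][c[1]-25:c[1]+25,c[0]-55:c[0]+55],(800,364),interpolation=cv2.INTER_CUBIC)
v=np.vstack([a,b]); 
for y in(42,-42):
    m=.0976; T=[.5818-.038*np.cos(m)-y/1000*np.sin(m),-.047-.038*np.sin(m)+y/1000*np.cos(m)]
    for z in (.062,o['position'][2]-.0103,o['position'][2]-.0053):
        r=.0045 if z>.063 else .0025
        q=np.array([pix(p,[T[0]+r*np.cos(k),T[1]+r*np.sin(k),z]) for k in np.linspace(0,6.28,40)])
        cv2.polylines(v,[((q-[170,165])*[800/220,218/60]).astype(np.int32)],True,(255,0,0) if z<.063 else (0,255,0) if z<o['position'][2]-.007 else (255,0,255),1)
cv2.imwrite('pics/w6.png',v[:,:,::-1])
E
```

```text
[ 0.5816971  -0.04718189  0.08206346] 11.95 0.03353355540276841 [-0.33612959 -0.10719444  0.06140992]
[-5.95204589e-04  1.00212187e-04 -9.99999818e-01] 95.6191552831128
[]
```

View pics/w6.png

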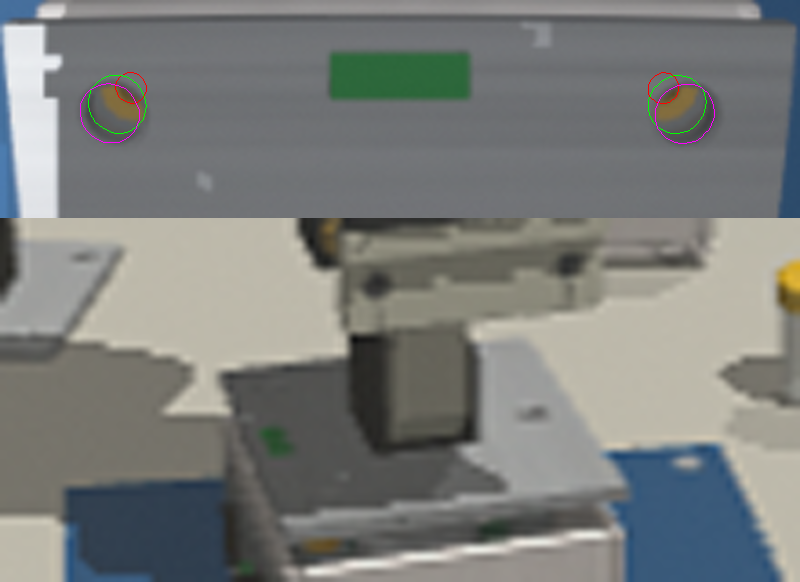

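```bash
python3 -c "
from plant import robot
print(robot.hand_in())"
```

```text
the job is handed in; nothing more can be done
None
```

The mixer on the blue mat has three threaded holes. I picked up the three-hole cover by its collar, gripping across the y sides so the fingers stay off the rear hole. It is now held over the mixer, front to front, with the stud in the bore, and I handed the job in at about 12 s.

**Last checks**
- **Height:** the underside is about 9.8 mm above the rim, worked out from the height at which I gripped the plate.
- **Level:** the tool is within about 0.04° of vertical, after I corrected a 0.24° tilt. The side picture shows an even gap between plate and rim.
- **Position:** by calculation it is within about 0.2 mm and 0.03° of the measured mixer position. The camera calibration is only good to about 2 mm.
- **Holes:** in the wrist picture brass shows through both front holes about where predicted. The hole edges were about 0.5 mm off on average.
- **Contact:** the wrist force is near zero and the grip is steady at 33.5 mm opening, with no sign of touching the mixer.

**Disagreements**
- **Front hole spacing:** in the wrist picture the cover's front holes measured 82 mm apart instead of 84 mm. I took this as camera scale error.
- **Network positions:** some network-reported hole positions were 2–7 pixels off my own fit. I relied on the brass-ring detection instead.
- **Rear hole:** the wrist camera cannot see it, so its alignment comes from the fitted position only.

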